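# Find the probe-holder base that still grips

### The job

Only one of the three probe-holder bases still has a grippy sole; the other two are worn slick. Gently slide each of the three across the board until it is up against the stop bar, without lifting it, and feel how hard it drags. Then lift the one that grips, set it down gently with its whole sole on the middle of the console's sloping lid, where it must stay by itself, and leave the other two standing against the stop bar; let no base slide off onto the bench, and disturb nothing else.

Things in the scene. Friction and masses are not known exactly. Their poses are not given: they have to be found in the camera images.
- base_1: one of three look-alike probe-holder bases: dark steel disc 80 mm across, its flat top 18 mm above its underside (3 mm rubber sole included); on its centre a bright round stem 16 mm across from 18 to 56 mm, then a black fork, no wider, up to 67 mm. 0.6 to 0.9 kg. Origin: centre of the underside, z up. The three stand on the board in a row, about 100 mm apart, 125 to 155 mm short of the stop
- base_2: same shape as base_1. Any of the three may be the one with the sound sole; it cannot be seen. Pushed along the board by the stem or disc, neither pressed down nor held up, the base with the sound sole drags with about 3.5 to 10 N, each of the worn ones with about 0.3 to 1.5 N
- base_3: same shape as base_1. Pushed on the stem lower than 35 mm above the board, a base does not tip; pushing the disc or a loosely caged stem keeps its own weight on its sole. The worn ones slide off the sloping lid, the sound one stays
- board: flat grey slide board, 260 (x) x 320 (y) x 8 mm, fixed to the bench; origin: centre of its underside, sliding face 8 mm above it. An aluminium stop bar 12 mm wide stands along the far (+x) edge over its whole width, its top 20 mm above the origin, its near face at x = +118 mm of the board's frame; a base touching it has its centre at x = +78 mm. Slide along the board's +x
- console: black console case with a flat aluminium sloping lid, fixed to the bench on either side of the board; 160 (x) x 150 (y) mm in plan. The lid rises by 16 degrees (0.279 rad) towards the case's +x: its face is 25 mm above the bench at the front (-x) edge, 48 mm in the middle, 71 mm at the back; nothing stands on it. Origin: centre of the underside, z up
- lid (a point): centre of the lid's upper face, 48 mm above the console's origin (the middle, where the base's underside belongs); its axes are the console's, not tilted with the lid
- meter: orange multimeter lying flat, 175 (x) x 85 (y) x 36 mm, on the other side of the board; bystander, origin: centre of its underside
- pcb: small green circuit board lying flat beyond the slide board, 60 x 90 mm, parts up to 16 mm high; bystander, origin: centre of its underside
- driver: screwdriver lying beyond the slide board; bystander, origin: about the middle of its underside
There are look-alikes about, which are no part of the job. What is shaped like the base_2 but blue, red or turquoise is not meant.

How it is judged (in metres and radians):
On the way, in this order (a step that is already met when the one before it is completed fails the run):
1. all three bases have been slid up against the stop bar (within 5 mm) and stand there together (x of base_1 in the frame of board between 0.073 and 0.085 m and y of base_1 in the frame of board between -0.16 and 0.16 m and z of each of base_1, base_2, base_3 in the frame of board below 0.013 m and angle between each of base_1, base_2, base_3's own z axis and vertical below 0.1 rad and x of base_2 in the frame of board between 0.073 and 0.085 m and y of base_2 in the frame of board between -0.16 and 0.16 m and x of base_3 in the frame of board between 0.073 and 0.085 m and y of base_3 in the frame of board between -0.16 and 0.16 m), for 0.2 s.
2. one base stands by itself on the console's lid (((distance between base_1 and lid below 0.035 m and angle between the z axis of base_1 and the z axis of console, either way round between 0.2 and 0.36 rad and contact force between the fingers and base_1 below 0.1 N and contact force between base_1 and console above 1 N and linear speed of base_1 below 0.02 m/s) or (distance between base_2 and lid below 0.035 m and angle between the z axis of base_2 and the z axis of console, either way round between 0.2 and 0.36 rad and contact force between the fingers and base_2 below 0.1 N and contact force between base_2 and console above 1 N and linear speed of base_2 below 0.02 m/s) or (distance between base_3 and lid below 0.035 m and angle between the z axis of base_3 and the z axis of console, either way round between 0.2 and 0.36 rad and contact force between the fingers and base_3 below 0.1 N and contact force between base_3 and console above 1 N and linear speed of base_3 below 0.02 m/s))), for 0.3 s.
At the end, for the whole second after the job is handed in: One base stands by itself at rest with its sole flat on the console's sloping lid, the centre of its underside within 35 mm of the lid's centre; the other two stand upright and at rest on the board within 5 mm of touching the stop bar ((((distance between base_1 and lid below 0.035 m and angle between the z axis of base_1 and the z axis of console, either way round between 0.2 and 0.36 rad and contact force between the fingers and base_1 below 0.1 N and contact force between base_1 and console above 1 N and linear speed of base_1 below 0.02 m/s) and (x of base_2 in the frame of board between 0.073 and 0.085 m and y of base_2 in the frame of board between -0.16 and 0.16 m and z of base_2 in the frame of board below 0.013 m and angle between base_2's own z axis and vertical below 0.1 rad) and (x of base_3 in the frame of board between 0.073 and 0.085 m and y of base_3 in the frame of board between -0.16 and 0.16 m and z of base_3 in the frame of board below 0.013 m and angle between base_3's own z axis and vertical below 0.1 rad) and linear speed of each of base_2, base_3 below 0.02 m/s) or ((distance between base_2 and lid below 0.035 m and angle between the z axis of base_2 and the z axis of console, either way round between 0.2 and 0.36 rad and contact force between the fingers and base_2 below 0.1 N and contact force between base_2 and console above 1 N and linear speed of base_2 below 0.02 m/s) and (x of base_1 in the frame of board between 0.073 and 0.085 m and y of base_1 in the frame of board between -0.16 and 0.16 m and z of base_1 in the frame of board below 0.013 m and angle between base_1's own z axis and vertical below 0.1 rad) and (x of base_3 in the frame of board between 0.073 and 0.085 m and y of base_3 in the frame of board between -0.16 and 0.16 m and z of base_3 in the frame of board below 0.013 m and angle between base_3's own z axis and vertical below 0.1 rad) and linear speed of each of base_1, base_3 below 0.02 m/s) or ((distance between base_3 and lid below 0.035 m and angle between the z axis of base_3 and the z axis of console, either way round between 0.2 and 0.36 rad and contact force between the fingers and base_3 below 0.1 N and contact force between base_3 and console above 1 N and linear speed of base_3 below 0.02 m/s) and (x of base_1 in the frame of board between 0.073 and 0.085 m and y of base_1 in the frame of board between -0.16 and 0.16 m and z of base_1 in the frame of board below 0.013 m and angle between base_1's own z axis and vertical below 0.1 rad) and (x of base_2 in the frame of board between 0.073 and 0.085 m and y of base_2 in the frame of board between -0.16 and 0.16 m and z of base_2 in the frame of board below 0.013 m and angle between base_2's own z axis and vertical below 0.1 rad) and linear speed of each of base_1, base_2 below 0.02 m/s))).
It fails at once if a base is lifted off the board (by more than 12 mm) while another base is away from the stop bar (by more than 13 mm) ((z of base_1 in the frame of board above 0.02 m and x of any of base_2, base_3 in the frame of board below 0.065 m) or (z of base_2 in the frame of board above 0.02 m and x of any of base_1, base_3 in the frame of board below 0.065 m) or (z of base_3 in the frame of board above 0.02 m and x of any of base_1, base_2 in the frame of board below 0.065 m)).
It fails at once if a base slides off onto the bench or falls over (height (world z) of any of base_1, base_2, base_3 below 0.004 m or angle between any of base_1, base_2, base_3's own z axis and vertical above 0.7 rad).
It fails at once if a base is rammed against the stop bar or pressed on the board with more than 40 N (contact force between any of base_1, base_2, base_3 and board above 40 N).
It fails at once if a base is dropped or pressed on the lid with more than 40 N (contact force between any of base_1, base_2, base_3 and console above 40 N).
It fails at once if the multimeter, circuit board or screwdriver is moved by more than 15 mm (distance of any of meter, pcb, driver from where it was at the start of the episode above 0.015 m).
It also fails if it takes over 72 s, if anything falls off the work surface, if the arm or the gripper's body presses on something with over 40 N, if the wrist force passes 120 N, or if a joint passes its speed limit or range.

### The arm

A 6-joint arm with a two-finger parallel gripper is mounted at the origin on the work surface. World frame = base frame: x ahead of the robot, y to its left, z up, the work surface at z = 0. Lengths are in mm, angles in degrees, forces in N, time in s.
With the tool pointing down it reaches from about 350 to 875 mm from the base axis. Payload 4.2 kg.
Tool frame: the origin (TCP) lies between the finger pads; the fingertips stand 8 mm ahead of it and the grasp point (between the pads) lies 11 mm behind it (robot.nose_length is the distance from the TCP to the fingertips, in mm); z points along the fingers, x is the direction in which the jaws open and shut, and the axes are right-handed (so a half turn about z gives the same grasp; the last joint's range is limited). The gripper opens to 87 mm and grips with 3 to 60 N. Pads are 19 mm wide; open, the fingers measure 117 mm over their backs; the gripper's body (75 mm by 190 mm) begins 51 mm behind the grasp point.
Start: joints at [14.817, 22.042, 0.453, 0, -68.411, -14.817], TCP at [624.979, 0.025, 195.25] pointing down, gripper open.
Joint ranges: [-179.83, 179.83], [-69.29, 118.12], [-61.27, 80.66], [-181.25, 117.63], [-171.15, -9.14], [-177.46, 177.46]. Speed limits (degrees/s): [159.86, 159.86, 180, 180, 180, 180].

### API

Orientations are given as [roll, pitch, yaw] about the fixed x, y, z axes, in that order (R = Rz(yaw) Ry(pitch) Rx(roll)).
In Python, from station import robot gives the robot as it stands.
- The arm moves only by the tool step_arm, never from a script. Its arguments are lists of equal length, an entry for each row: "grip": the finger opening in cm, from 0 to 8.7; "slide": the shift along the tool's x, y, z in cm, a list of three; "rotation": the turn, a rotation vector about the tool's x, y, z in rad, a list of three. In form: {"grip": [grip, ...], "slide": [[x, y, z], ...], "rotation": [[rx, ry, rz], ...]}. A call has 1 to 5 rows; each row shifts and turns the pose as measured when the row begins, along the tool's axes as they then stand; what a row does not reach is not made up. A row lasts 1/8 s, in which the tool goes at most 62.5 mm and 10.7 degrees, less where a joint would pass 70% of its speed; a pose out of reach is approached as far as the arm can. A call is refused whole if a number of a shift passes 6.25 or a number of a turn 0.188, either way. A call with a gripper value outside its range is refused whole. The fingers move at their own pace and stop on an object; the grip force is fixed at half the most. Time passes only in rows, so rows that do not move let the fingers close. It gives the time, the measured TCP pose, the force and the opening at its end, in the units of the state.
- robot.sense(): the state, without advancing time (a new reading comes with each control period).
- robot.get_image(name): name is "scene" or "side" or "wrist"; returns a dict with "frame" (420x560x3 uint8, blue, green, red), "fx", "fy", "cx", "cy" (pixels), "eye" and "orientation" of the camera in the world; the wrist camera has in their place "hand_eye" (4x4, takes a point from camera to tool coordinates, whose origin is the TCP and whose axes are the tool frame's). Camera axes: x right, y down, z forward; pixel columns grow to the right and rows downward; lengths in mm; the calibration is good to about 2 mm. A picture is of the moment at which its call begins: read the wrist's pose just before it. There is no depth.
- robot.sign_off(): hands the job in, once; it reports no verdict.
The state is a dict: "time": time; "q": joint angles; "qd": joint speeds; "joint_torque": joint torques, N m; "ee_pos": TCP position; "eef_rot": TCP orientation; "ft_force": force on the tool from outside, world axes, zero at the start; "ft_torque": the same for the moment, N m; "opening": finger opening in mm.
Only numpy, scipy, OpenCV 4.12 (cv2) and the standard library are available. Lean on these libraries where they do the work, as an engineer would, in place of code of your own. Each camera call takes 0.05 s, during which the arm holds its last target. There are 200 camera calls.

## Working session

There is one attempt and no reset: what is moved stays moved. The work goes in short steps, Python scripts to look and compute and a tool call to move; the robot and the scene stay as the last step left them, time stands still between calls to the robot, and variables do not carry over. Pictures are saved under pics/ and viewed, about 8 in all and at most 12, crops included, and the job is handed in when it is done.

Besides the shell and the picture viewer there is one more tool, called after "Request:" by a JSON object that holds its "name" and its "arguments". step_arm: Moves the arm, as the interface text tells. Its arguments: {"type":"object","properties":{"grip":{"type":"array"},"slide":{"type":"array"},"rotation":{"type":"array"}},"required":["grip","slide","rotation"]}

```bash
mkdir -p pics && cat > h.py <<'E'
import numpy as np, cv2
from scipy.spatial.transform import Rotation as R
from station import robot
def cam(im):
    o=np.array(im["orientation"],float)
    return (o if o.shape==(3,3) else R.from_euler('xyz',o,degrees=True).as_matrix()), np.array(im["eye"],float)
def ray(im,u,v,z,Re=None):
    Rm,e=Re if Re else cam(im)
    d=Rm@np.array([(u-im["cx"])/im["fx"],(v-im["cy"])/im["fy"],1.])
    return e+d*(z-e[2])/d[2]
def proj(im,p,Re=None):
    Rm,e=Re if Re else cam(im)
    c=Rm.T@(np.array(p,float)-e); return c[0]/c[2]*im["fx"]+im["cx"],c[1]/c[2]*im["fy"]+im["cy"]
E
python3 - <<'E'
from h import *
import pickle
s=robot.sense();print({k:np.round(v,2) for k,v in s.items()})
ims={n:robot.get_image(n) for n in("scene","side","wrist")}
pickle.dump(ims,open('ims.pkl','wb'))
for n,i in ims.items():
    cv2.imwrite(f"pics/{n}0.png",i["frame"]);print(n,{k:v for k,v in i.items() if k!="frame"})
E
```

```text
{'time': np.float64(0.0), 'q': array([ 1.482e+01,  2.209e+01,  3.800e-01, -3.000e-02, -6.841e+01,
       -1.482e+01]), 'qd': array([ 0.01, -0.11, -0.07,  0.02, -0.09,  0.08]), 'joint_torque': array([ 0.000e+00, -3.907e+01,  1.874e+01,  4.220e+00,  1.000e-02,
       -0.000e+00]), 'ee_pos': array([6.2433e+02, 2.0000e-02, 1.9415e+02]), 'eef_rot': array([-1.8000e+02, -1.3000e-01,  1.7999e+02]), 'ft_force': array([-0.02,  0.12, -0.16]), 'ft_torque': array([ 0.02,  0.06, -0.02]), 'opening': np.float64(86.74)}
scene {'fx': 446.1859993869344, 'fy': 446.1859993869344, 'cx': 274.9951119363934, 'cy': 210.75857742118538, 'eye': array([1128.98423174,  324.70710202,  724.35611355]), 'orientation': array([-1.35430681e+02,  1.23344493e-01,  1.18380657e+02])}
side {'fx': 490.9224914794139, 'fy': 490.9224914794139, 'cx': 278.47585918017637, 'cy': 199.30695438372769, 'eye': array([ 493.85928629, -820.86013873,  634.86681553]), 'orientation': array([-124.88194495,   -1.06087187,   -2.51901582])}
wrist {'fx': 354.3331942643099, 'fy': 354.3331942643099, 'cx': 281.10817846443643, 'cy': 210.392190860426, 'hand_eye': array([[ 9.99999980e-01, -1.94335107e-04, -5.26130143e-05,
         6.27111994e-01],
       [ 2.01326293e-04,  9.67056680e-01,  2.54561067e-01,
        -6.87881927e+01],
       [ 1.40961471e-06, -2.54561072e-01,  9.67056700e-01,
        -1.89316350e+02],
       [ 0.00000000e+00,  0.00000000e+00,  0.00000000e+00,
         1.00000000e+00]])}
```

View pics/scene0.png

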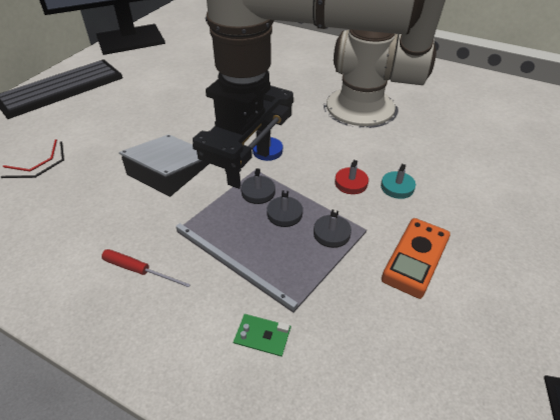

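View pics/side0.png

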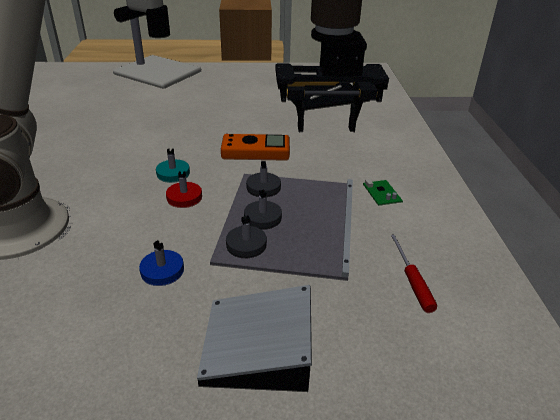

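The scene view shows the three dark bases at about (258,189), (285,210) and (332,231), with the console at left and the stop bar along (180,230)-(295,300). The side view shows the bases at (264,183), (263,213) and (246,240), with the lid at (203-311, 287-376).

```bash
python3 - <<'E'
from h import *
import pickle
ims=pickle.load(open('ims.pkl','rb'))
im=ims['side']
quad=[(242,177),(352,180),(348,273),(216,264)]
print('board side');[print(np.round(ray(im,*q,8),0)) for q in quad]
sc=ims['scene']
print('board scene');[print(np.round(ray(sc,*q,8),0)) for q in [(258,172),(366,232),(296,306),(178,231)]]
print('stop top line side',[np.round(ray(im,*q,20),0) for q in[(348,180),(346,270)]])
for n,box in(('side',(215,150,300,262)),('scene',(235,165,360,250))):
    i=ims[n];f=cv2.cvtColor(i['frame'],cv2.COLOR_BGR2GRAY);x0,y0,x1,y1=box
    m=np.zeros_like(f);m[y0:y1,x0:x1]=(f[y0:y1,x0:x1]<62)*255
    m=cv2.morphologyEx(m,cv2.MORPH_OPEN,np.ones((3,3)))
    m=cv2.morphologyEx(m,cv2.MORPH_OPEN,cv2.getStructuringElement(cv2.MORPH_ELLIPSE,(11,7)))
    for c in cv2.findContours(m,cv2.RETR_EXTERNAL,cv2.CHAIN_APPROX_NONE)[0]:
        if cv2.contourArea(c)<200: continue
        # disc+side silhouette: centroid approx at mid height z=17
        x,y,w,h=cv2.boundingRect(c);M=cv2.moments(c)
        cc=(M['m10']/M['m00'],M['m01']/M['m00'])
        print(n,(x,y,w,h),np.round(ray(i,*cc,18),0),np.round(ray(i,x+w/2,y+h/2,17),0))
lid=[((208,303),25),((311,287),71),((308,369),71),((203,376),25)]
print('lid side');[print(np.round(ray(im,*q,z),0)) for q,z in lid]
print('scene lid');[print(np.round(ray(sc,*q,z),0)) for q,z in [((120,152),71),((163,136),71)]]
v=[cv2.resize(ims['side']['frame'][160:400,190:370],None,fx=3,fy=2.5,interpolation=cv2.INTER_CUBIC)]
cv2.imwrite('pics/c1.png',v[0])
E
```

```text
board side
[462. 171.   8.]
[723. 154.   8.]
[ 663. -163.    8.]
[ 419. -132.    8.]
board scene
[ 411. -113.    8.]
[473. 191.   8.]
[709. 141.   8.]
[ 662. -167.    8.]
stop top line side [array([710., 136.,  20.]), array([ 657., -167.,   20.])]
side (226, 200, 56, 59) [489. -42.  18.] [490. -41.  17.]
side (246, 172, 35, 26) [512. 123.  18.] [512. 122.  17.]
side (221, 150, 68, 10) [493. 262.  18.] [494. 261.  17.]
lid side
[ 413. -246.   25.]
[ 581. -259.   71.]
[ 562. -412.   71.]
[ 416. -386.   25.]
scene lid
[ 565. -398.   71.]
[ 467. -348.   71.]
```

View pics/c1.png

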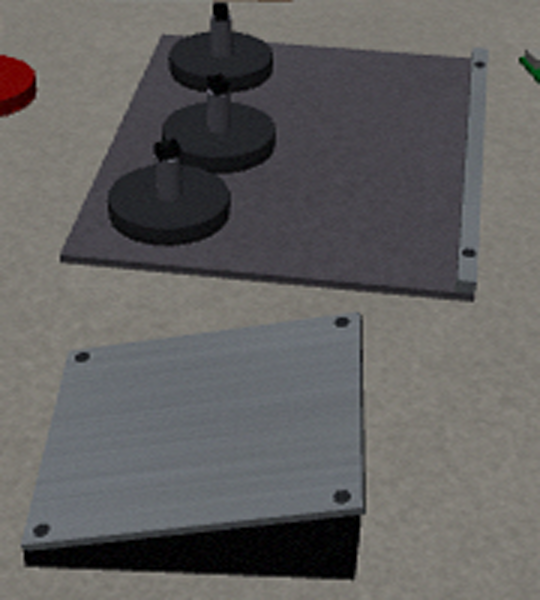

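View pics/wrist0.png

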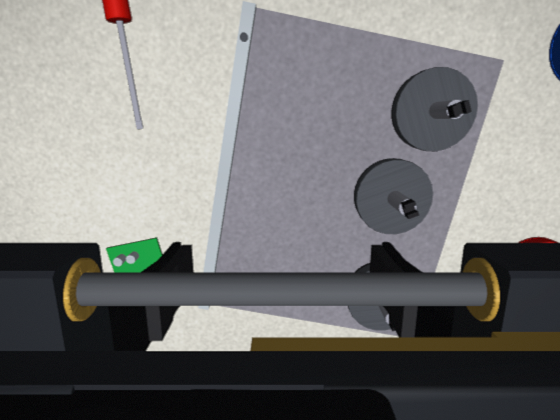

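```bash
cat >> h.py <<'E'
def wcam(im,s):
    Rt=R.from_euler('xyz',s["eef_rot"],degrees=True).as_matrix();H=np.array(im["hand_eye"])
    return Rt@H[:3,:3], np.array(s["ee_pos"])+Rt@H[:3,3]
E
python3 - <<'E'
from h import *
import pickle
im=pickle.load(open('ims.pkl','rb'))['side']
P=lambda u,v,z:np.round(ray(im,190+u/3,160+v/2.5,z),1)
print('bases top', [P(169,199,26),P(219,134,26),P(221,60,26)])
print('fork top', [P(168,144,75),P(218,78,75),P(220,6,75)])
L=[P(68,352,25),P(360,314,71),P(362,512,71),P(24,545,25)];print(L,np.mean(L,0))
print('board',[P(163,36,8),P(62,257,8),P(474,291,8)],'stop top',[P(488,48,20),P(472,48,20),P(477,284,20),P(459,281,20)])
E
```

```text
bases top [array([475.2, -83.9,  26. ]), array([509.,  -0.,  26.]), array([512.6, 112.6,  26. ])]
fork top [array([475.5, -78.2,  75. ]), array([508.5,  10.6,  75. ]), array([512. , 125.7,  75. ])]
[array([ 420.6, -241.4,   25. ]), array([ 579.9, -256.3,   71. ]), array([ 566.3, -405.9,   71. ]), array([ 409.6, -389.3,   25. ])] [ 494.1   -323.225   48.   ]
board [array([467.5, 183.1,   8. ]), array([ 408.5, -128.8,    8. ]), array([ 661.4, -171.5,    8. ])] stop top [array([721.2, 139.1,  20. ]), array([708.7, 139.3,  20. ]), array([ 661.2, -176.8,   20. ]), array([ 650.7, -173.4,   20. ])]
```

```bash
python3 - <<'E'
from h import *
import pickle
im=pickle.load(open('ims.pkl','rb'))['wrist'];s=robot.sense();C=wcam(im,s)
f=cv2.cvtColor(im['frame'],cv2.COLOR_BGR2GRAY)
P=lambda u,v,z:np.round(ray(im,u,v,z,C),1)
print('hand top pts',P(434,109,26),P(394,196,26),P(372,298,26))
print('bar near-face top edge',P(255,8,20),P(216,270,20),'left corner',P(502,60,8),'far',P(389,334,8))
b,g,r=[im['frame'][...,k].astype(int) for k in range(3)]
m=((f<88)*255).astype(np.uint8);m[:, :330]=0;m[240:]=0;m[:,500:]=0
m=cv2.morphologyEx(m,cv2.MORPH_OPEN,np.ones((9,9)))
for c in cv2.findContours(m,0,cv2.CHAIN_APPROX_NONE)[0]:
    if cv2.contourArea(c)>1500:
        (x,y),rr=cv2.minEnclosingCircle(c);print((x,y,rr),cv2.contourArea(c),P(x,y,24),np.linalg.norm(P(x+rr,y,24)-P(x,y,24)))
E
```

```text
hand top pts [475.1 -76.4  26. ] [507.   10.1  26. ] [522.1 126.6  26. ]
bar near-face top edge [ 647.6 -166.2   20. ] [695.9  95.3  20. ] left corner [ 405.5 -123.3    8. ] far [493.3 184.6   8. ]
(392.3387145996094, 194.85484313964844, 39.194488525390625) 4307.5 [508.1   9.3  24. ] 40.700000000000045
(433.7208557128906, 108.90621185302734, 44.83372116088867) 5485.5 [474.5 -76.5  24. ] 43.80000000000001
```

The wrist view shows two bases at (434,109) and (394,196), and the bar's near face runs from (255,8) to (216,270). The estimates are: bases at (475,-78), (508,9) and (512,120), board yaw about -10.3°, and lid centre about (494,-320) with yaw about -5°. I'll start with the middle base.

Request:
{"name": "step_arm", "arguments": {"grip": [3.4, 3.4, 3.4, 3.4, 3.4], "slide": [[0, 0, 0], [3.9, -0.4, 2.5], [3.9, -0.4, 2.5], [3.9, -0.4, 2.5], [0, 0, 0]], "rotation": [[0, 0, 0.18], [0, 0, 0], [0, 0, 0], [0, 0, 0], [0, 0, 0]]}}

```text
time: 0.78
ee_pos: [501.8, 9.3, 114.8]
eef_rot: [-179.9, -0.4, 169.2]
ft_force: [0.3, -0.4, 0.8]
opening: 45.2
```

```bash
cat > w.py <<'E'
from h import *
import sys
U=np.array([.984,-.179]);V=np.array([.179,.984])
def st(tgt=None):
    s=robot.sense();p=s["ee_pos"];print('t',s['time'],np.round(p,1),np.round(s["eef_rot"],2),'open',round(float(s["opening"]),1))
    F=s["ft_force"];print('F u,v,z',np.round([F[:2]@U,F[:2]@V,F[2]],2))
    if tgt is not None:
        Rt=R.from_euler('xyz',s["eef_rot"],degrees=True).as_matrix()
        print('tool delta mm',np.round(Rt.T@(np.array(tgt)-p),1))
    return s
E
python3 - <<'E'
from w import *
s=st([508,9,38]);im=robot.get_image("wrist");C=wcam(im,s)
f=im['frame'].copy()
for p in([508,9,75],[508,9,26],[475,-78,75],[475,-78,26]):
    u,v=proj(im,p,C);cv2.circle(f,(int(u),int(v)),3,(0,0,255),1)
cv2.imwrite('pics/w1.png',f)
E
```

```text
t 0.775 [501.8   9.3 114.8] [-179.88   -0.35  169.25] open 45.2
F u,v,z [ 0.41 -0.37  0.82]
tool delta mm [-6.6  1.  76.7]
```

View pics/w1.png

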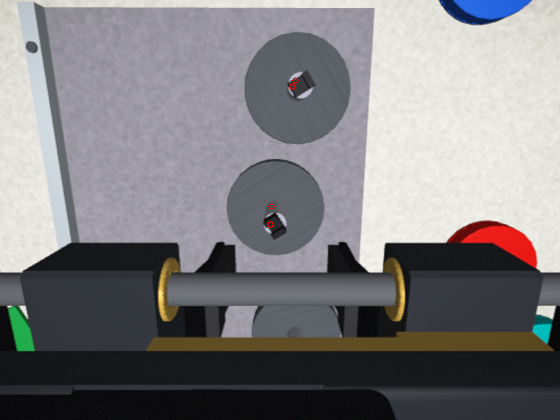

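The wrist view confirms both predictions within a few mm, with the fork tops at (274,223) and (301,84). Now I descend over the middle base.

Request:
{"name": "step_arm", "arguments": {"grip": [3.2, 3.2, 3.2, 3.2, 3.2], "slide": [[-0.4, 0.1, 1.5], [0, 0, 2.0], [0, 0, 2.0], [0, 0, 1.8], [0, 0, 0]], "rotation": [[0, 0, 0], [0, 0, 0], [0, 0, 0], [0, 0, 0], [0, 0, 0]]}}

```text
time: 1.45
ee_pos: [515.7, 10.9, 40.2]
eef_rot: [179.9, 0.1, 169.2]
ft_force: [-2.3, 1.0, -1.9]
opening: 31.9
```

```bash
python3 - <<'E'
from w import *
s=st([508,9,38]);f=robot.get_image("side")["frame"]
cv2.imwrite('pics/s1.png',cv2.resize(f[140:290,190:390],None,fx=3,fy=3,interpolation=cv2.INTER_CUBIC))
E
```

```text
t 1.45 [515.7  10.9  40.2] [1.7993e+02 1.2000e-01 1.6919e+02] open 31.9
F u,v,z [-2.47  0.55 -1.88]
tool delta mm [ 7.2 -3.4  2.2]
```

View pics/s1.png

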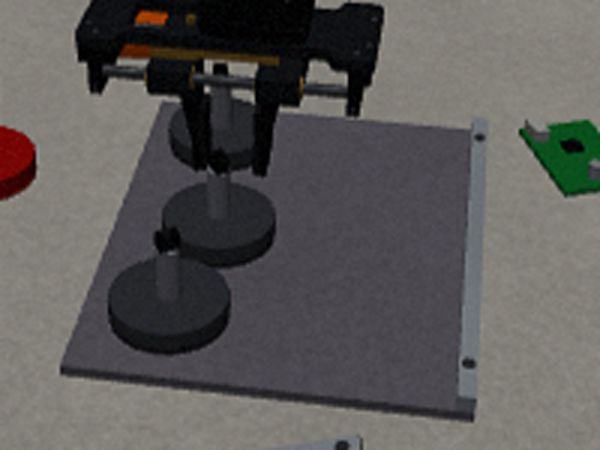

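```bash
python3 - <<'E'
from w import *
s=st()
im=robot.get_image("side");sc=robot.get_image("scene")
p=s["ee_pos"]
for n,q in(('tip',[p[0],p[1],p[2]-8]),('tip-L',p+[-20,4,-8]),('tip-R',p+[20,-4,-8]),('b2 base top',[506,9,26]),('b2 fork',[506,9,75])):
    u,v=proj(im,q);print(n,'crop',(u-190)*3,(v-140)*3,'scene',np.round(proj(sc,q),0))
f=sc['frame'];cv2.imwrite('pics/sc1.png',cv2.resize(f[120:290,180:380],None,fx=3.5,fy=3.5,interpolation=cv2.INTER_CUBIC))
E
```

```text
t 1.5 [515.8  11.   40.7] [1.7992e+02 1.4000e-01 1.6920e+02] open 32.3
F u,v,z [-2.93 -0.04 -2.7 ]
tip crop 228.3904012675289 203.50035377738237 scene [283. 208.]
tip-L crop 199.63029499705203 200.45248208500425 scene [289. 203.]
tip-R crop 257.28211595231403 206.56217276038174 scene [277. 214.]
b2 base top crop 214.42773971098836 213.12736863447765 scene [284. 207.]
b2 fork crop 214.33500142321753 154.94794861750873 scene [284. 191.]
```

View pics/sc1.png

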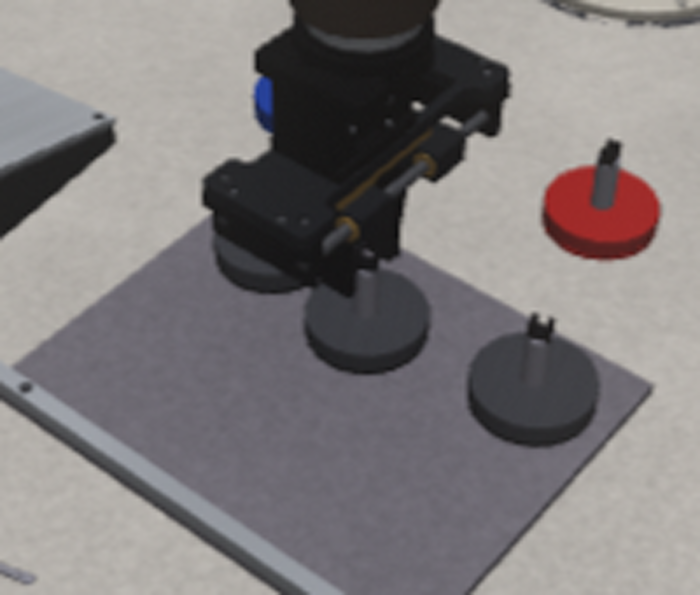

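```bash
python3 - <<'E'
from w import *
print(robot.nose_length,[a for a in dir(robot) if not a.startswith('_')])
s=st();im=robot.get_image("wrist");C=wcam(im,s);p=s["ee_pos"];f=im['frame'].copy()
for q in([506,9,75],[506,9,26],p-[0,0,8]):
    u,v=proj(im,q,C);print(u,v);cv2.circle(f,(int(u),int(v)),3,(0,0,255),1)
g=robot.get_image("side")["frame"][160:230,225:300]
cv2.imwrite('pics/w2.png',np.hstack([f[120:420,130:430],cv2.resize(g,(321,300),interpolation=cv2.INTER_CUBIC)]))
E
```

```text
8.0 ['PlanningError', 'get_image', 'nose_length', 'sense', 'sign_off']
t 1.6 [516.   11.1  41.8] [179.87   0.25 169.22] open 31.9
F u,v,z [-3.61  0.1  -1.37]
299.2967447975003 259.44960778185487
295.6363580811426 227.87655007468612
279.97192226273097 238.27773499482618
```

View pics/w2.png

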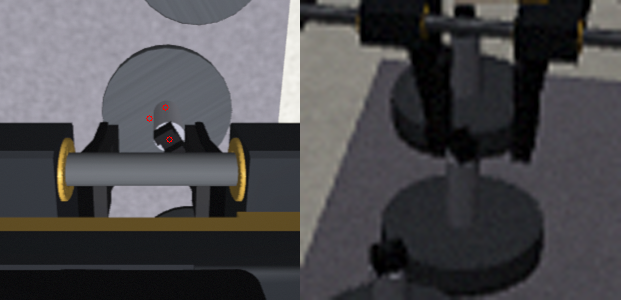

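```bash
python3 - <<'E'
from w import *
import pickle
ims=pickle.load(open('ims.pkl','rb'))
i=ims['side'];p=np.array([624.3,0,194])
for z in(8,-11,-20,-40): print('start side tool z',z,[np.round(proj(i,p+[a,0,-z]),0) for a in(-44,44)])
w=ims['wrist'];H=np.array(w['hand_eye']);
for z in(8,-11,-20): print('wrist open 87 tool z',z,[np.round(proj(w,[a,y,z],(H[:3,:3],H[:3,3])),0) for a in(-44,44) for y in(-9.5,9.5)])
g=ims['side']['frame'][60:145,265:400]
k=ims['wrist']['frame'][220:350,120:450]
cv2.imwrite('pics/g.png',np.vstack([cv2.resize(np.clip(g*2.,0,255).astype(np.uint8),(540,340)),cv2.resize(np.clip(k*2.,0,255).astype(np.uint8),(540,213))]))
E
```

```text
start side tool z 8 [array([301., 146.]), array([347., 145.])]
start side tool z -11 [array([301., 137.]), array([347., 136.])]
start side tool z -20 [array([301., 132.]), array([348., 132.])]
start side tool z -40 [array([302., 123.]), array([349., 122.])]
wrist open 87 tool z 8 [array([204., 223.]), array([206., 253.]), array([356., 223.]), array([354., 253.])]
wrist open 87 tool z -11 [array([197., 233.]), array([199., 266.]), array([363., 233.]), array([361., 266.])]
wrist open 87 tool z -20 [array([193., 239.]), array([195., 273.]), array([367., 239.]), array([365., 273.])]
```

View pics/g.png

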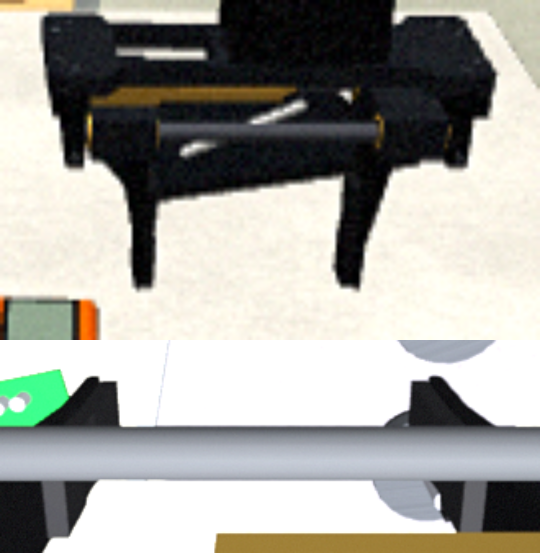

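The fingertips drawn in both views sit about 25 mm higher than nose_length implies. I'll recentre on the stem and go down carefully, watching the force.

Request:
{"name": "step_arm", "arguments": {"grip": [3.4, 3.4, 3.4, 3.4], "slide": [[0.9, -0.2, 0], [0.2, 0, 0.3], [0, 0, 0.3], [0, 0, 0]], "rotation": [[0, 0, 0], [0, 0, 0], [0, 0, 0], [0, 0, 0]]}}

```text
time: 2.2
ee_pos: [509.8, 12.6, 39.4]
eef_rot: [179.5, 1.0, 169.3]
ft_force: [0.6, 0.1, 0.5]
opening: 33.4
```

```bash
python3 -c "
from w import *
st([506,9,36])"
```

```text
t 2.2 [509.8  12.6  39.4] [179.55   1.02 169.35] open 33.4
F u,v,z [0.57 0.21 0.5 ]
tool delta mm [ 3.1 -4.3  3.3]
```

Request:
{"name": "step_arm", "arguments": {"grip": [3.4, 3.4, 3.4, 3.4], "slide": [[0.3, -0.3, 0.4], [0, -0.1, 0.3], [0, 0, 0.3], [0, 0, 0.2]], "rotation": [[0.007, 0.017, 0], [0, 0, 0], [0, 0, 0], [0, 0, 0]]}}

```text
time: 2.7
ee_pos: [506.6, 9.1, 26.6]
eef_rot: [180.0, 0.0, 169.3]
ft_force: [0.3, 0.2, -0.1]
opening: 33.6
```

```bash
python3 -c "
from w import *
st([506,9,36])"
```

```text
t 2.7 [506.6   9.1  26.6] [1.7996e+02 3.0000e-02 1.6935e+02] open 33.6
F u,v,z [ 0.25  0.21 -0.1 ]
tool delta mm [ 0.6 -0.2 -9.4]
```

Request:
{"name": "step_arm", "arguments": {"grip": [3.2, 3.2, 3.2, 3.2], "slide": [[0, 0, 0.4], [0, 0, 0.4], [0, 0, 0.3], [0, 0, 0]], "rotation": [[0, 0, 0], [0, 0, 0], [0, 0, 0], [0, 0, 0]]}}

```text
time: 3.2
ee_pos: [506.4, 9.1, 14.4]
eef_rot: [180.0, -0.0, 169.4]
ft_force: [0.2, -1.2, 0.3]
opening: 31.8
```

```bash
python3 - <<'E'
from w import *
s=st([506,9,15]);f=robot.get_image("side")["frame"]
cv2.imwrite('pics/s2.png',cv2.resize(f[140:250,200:370],None,fx=4,fy=4,interpolation=cv2.INTER_CUBIC))
E
```

```text
t 3.2 [506.4   9.1  14.4] [ 1.7998e+02 -1.0000e-02  1.6936e+02] open 31.8
F u,v,z [ 0.43 -1.11  0.34]
tool delta mm [ 0.4 -0.1 -0.6]
```

View pics/s2.png

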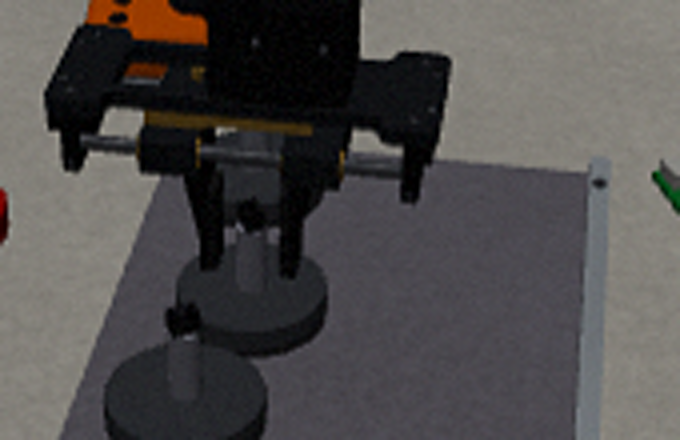

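The side view shows the stem inside the open jaws, with the tips about 10-13 mm above the disc. There was no force at TCP z=14, so the real tip is at about TCP+24 mm. Now I push along -tool x.

Request:
{"name": "step_arm", "arguments": {"grip": [3.0, 3.0, 3.0, 3.0, 3.0], "slide": [[0, 0, 0.4], [-0.4, 0, 0], [-0.6, 0, 0], [-0.6, 0, 0], [-0.6, 0, 0]], "rotation": [[0, 0, 0], [0, 0, 0], [0, 0, 0], [0, 0, 0], [0, 0, 0]]}}

```text
time: 3.88
ee_pos: [518.2, 3.9, 9.2]
eef_rot: [-179.6, -1.3, 169.2]
ft_force: [-9.2, 4.7, 6.0]
opening: 30.1
```

Request:
{"name": "step_arm", "arguments": {"grip": [3.0, 3.0, 3.0, 3.0, 3.0], "slide": [[-0.6, 0, 0], [-0.6, 0, 0], [-0.6, 0, 0], [-0.6, 0, 0], [-0.6, 0, 0]], "rotation": [[0, 0, 0], [0, 0, 0], [0, 0, 0], [0, 0, 0], [0, 0, 0]]}}

```text
time: 4.5
ee_pos: [527.4, -3.2, 6.8]
eef_rot: [-178.9, -3.7, 168.8]
ft_force: [-8.9, 4.3, 8.1]
opening: 30.3
```

```bash
python3 -c "
from w import *
st()"
```

```text
t 4.5 [527.4  -3.2   6.8] [-178.93   -3.72  168.81] open 30.3
F u,v,z [-9.54  2.65  8.1 ]
```

Request:
{"name": "step_arm", "arguments": {"grip": [3.0, 3.0, 3.0], "slide": [[0.3, 0, -0.3], [0, 0.2, -0.2], [0, 0, 0]], "rotation": [[-0.02, -0.065, 0.01], [0, 0, 0], [0, 0, 0]]}}

```text
time: 4.88
ee_pos: [526.9, -0.4, 12.3]
eef_rot: [179.9, 0.1, 168.3]
ft_force: [0.1, 1.1, 0.6]
opening: 30.3
```

```bash
python3 -c "
from w import *
st()"
```

```text
t 4.875 [ 5.269e+02 -4.000e-01  1.230e+01] [1.7991e+02 1.3000e-01 1.6830e+02] open 30.3
F u,v,z [-0.09  1.12  0.57]
```

Request:
{"name": "step_arm", "arguments": {"grip": [3.0, 3.0, 3.0, 3.0, 3.0], "slide": [[-0.8, 0, 0], [-1.0, 0.05, -0.05], [-1.0, 0.05, -0.05], [-1.0, 0.05, -0.05], [-1.0, 0.05, -0.05]], "rotation": [[0, -0.008, -0.02], [-0.003, -0.008, 0], [-0.003, -0.008, 0], [-0.003, -0.008, 0], [-0.003, -0.008, 0]]}}

```text
time: 5.5
ee_pos: [556.8, -10.3, 11.3]
eef_rot: [-179.9, -0.1, 169.4]
ft_force: [-9.8, 3.6, 6.9]
opening: 30.0
```

```bash
python3 -c "
from w import *
st()"
```

```text
t 5.5 [556.8 -10.3  11.3] [-1.7991e+02 -7.0000e-02  1.6939e+02] open 30.0
F u,v,z [-10.33   1.79   6.88]
```

```bash
cat >> w.py <<'E'
from scipy.optimize import least_squares
def discs(pr=True):
    """disc centres (world, top face z=26) seen by wrist camera from visible arcs over the board"""
    s=robot.sense();im=robot.get_image("wrist");C=wcam(im,s)
    f=cv2.GaussianBlur(cv2.cvtColor(im['frame'],cv2.COLOR_BGR2GRAY),(5,5),0)
    m=((f<92)*255).astype(np.uint8);m[236:]=0
    m=cv2.morphologyEx(m,cv2.MORPH_OPEN,np.ones((9,9)));out=[]
    for c in cv2.findContours(m,0,cv2.CHAIN_APPROX_NONE)[0]:
        a=cv2.contourArea(c)
        if a<800: continue
        c=c[:,0];c=c[(c[:,1]<230)&(c[:,1]>3)&(c[:,0]>3)&(c[:,0]<556)]
        if len(c)<40: continue
        W=np.array([ray(im,u,v,26,C)[:2] for u,v in c])
        r=least_squares(lambda q:np.hypot(*(W-q[:2]).T)-q[2],[*W.mean(0),40],loss='soft_l1')
        x=r.x
        if 34<x[2]<46: out.append(x); print('disc',np.round(x,1),'rms',round(float(np.sqrt(np.mean(r.fun**2))),1),'u,v',np.round([x[:2]@U,x[:2]@V],1))
    p=s['ee_pos'];print('tcp u,v',np.round([p[:2]@U,p[:2]@V],1))
    return im,s
E
python3 -c "
from w import *
st();im,s=discs();cv2.imwrite('pics/x.png',im['frame'])"
```

```text
t 5.5 [556.8 -10.3  11.3] [-1.7991e+02 -7.0000e-02  1.6939e+02] open 30.0
F u,v,z [-10.33   1.79   6.88]
tcp u,v [549.7  89.6]
```

```bash
python3 -c "
import cv2
f=cv2.GaussianBlur(cv2.imread('pics/x.png',0),(5,5),0)
for v in range(60,250,15): print(v,f[v,150:420:12])"
```

```text
60 [161 161 160 160 161 154 162 159 161 158 155 158 155 158 156 158 155  56
  96  99  98  97  98]
75 [155 157 161 161 163 161 160 157 155 161 157 166 158 157 161 159 151  97
 100  99  99  97  98]
90 [155 157 154 160 157 157 159 163 162 169 155 160 158 159 159 156  75 101
  98  99 100 100  92]
105 [164 163 166 164 162 160 161 166 161 160 162 158 161 165 163 158  69 100
  99 102  98 103 101]
120 [161 162 155 167 157 168 163 160 166 160 163 162 158 157 158 168 154  99
 101  99 102 100 100]
135 [159 159 166 165 165 161 164 160 158 159 159 166 162 151 164 167 159  44
  99 103 100 100 101]
150 [165 161 160 160 166 158 161 162 154 159 158 154 160 153 160 161 158 160
  73 101  99 103  98]
165 [154 165 160 170 157 164 168 161 159 162 161 160 155 159 163 158 159 153
 159 136 102 100 100]
180 [165 162 161 165 159 159 164 159 164 163 154 148 133 156 154 158 157 162
 159 157 162 163 163]
195 [158 160 160 164 155 165 164 162 156  53 102 102 101  97 101  84 160 165
 161 160 159 159 162]
210 [165 163 166 156 166 165 165 156 102 102 102  98 101 102 103 102 100 152
 153 161 163 161 157]
225 [158 163 159 159 156 161 159 102 102  99 102 102 104 102 101 101 102 102
 163 157 159 155 157]
240 [158 158 160 158 160 167 127  92 101 103 104 103 101 102 102  99 101 100
 104 155 156 159 156]
```

```bash
sed -i 's/f<92/f<128/; s/m\[236:\]=0/m[242:]=0/; s/c\[:,1\]<230/c[:,1]<239/' w.py && python3 -c "
from w import *
discs()"
```

```text
disc [550.5  -9.8  37.3] rms 0.3 u,v [543.5  88.9]
disc [473.7 -76.   39.9] rms 0.6 u,v [479.7  10. ]
tcp u,v [551.1  89.7]
```

Request:
{"name": "step_arm", "arguments": {"grip": [3.0, 3.0, 3.0, 3.0, 3.0], "slide": [[-1.0, 0.3, -0.05], [-1.0, 0.3, -0.05], [-1.0, 0.3, -0.05], [-1.0, 0.3, -0.05], [-1.0, 0.3, -0.05]], "rotation": [[-0.003, -0.008, 0], [-0.003, -0.008, 0], [-0.003, -0.008, 0], [-0.003, -0.008, 0], [-0.003, -0.008, 0]]}}

```text
time: 6.22
ee_pos: [585.8, -11.2, 9.0]
eef_rot: [-179.5, -0.9, 169.3]
ft_force: [-9.6, 0.2, 7.4]
opening: 29.6
```

```bash
python3 -c "
from w import *
st();discs()"
```

```text
t 6.225 [585.8 -11.2   9. ] [-179.52   -0.92  169.3 ] open 29.6
F u,v,z [-9.45 -1.5   7.4 ]
disc [578.8 -10.7  37.3] rms 0.3 u,v [571.5  93. ]
disc [479.5 -74.9  37.9] rms 3.0 u,v [485.3  12.2]
tcp u,v [578.4  93.8]
```

Request:
{"name": "step_arm", "arguments": {"grip": [3.0, 3.0, 3.0, 3.0, 3.0], "slide": [[-1.0, 0.4, -0.2], [-1.0, 0.4, -0.15], [-1.0, 0.4, -0.15], [-1.0, 0.4, -0.15], [-1.0, 0.4, -0.15]], "rotation": [[-0.008, -0.018, 0], [-0.004, -0.012, 0], [-0.004, -0.012, 0], [-0.004, -0.012, 0], [-0.004, -0.012, 0]]}}

```text
time: 6.9
ee_pos: [635.0, -2.7, 12.2]
eef_rot: [179.4, 2.0, 169.2]
ft_force: [-3.3, 0.6, -2.3]
opening: 29.8
```

```bash
python3 -c "
from w import *
st();discs()"
```

```text
t 6.9 [635.   -2.7  12.2] [179.43   2.   169.23] open 29.8
F u,v,z [-3.31 -0.04 -2.29]
disc [625.5  -4.7  37.8] rms 0.3 u,v [616.3 107.4]
disc [484.8 -75.5  36.6] rms 0.1 u,v [490.5  12.5]
tcp u,v [625.3 111. ]
```

Request:
{"name": "step_arm", "arguments": {"grip": [3.0, 3.0, 3.0, 3.0], "slide": [[-0.3, 0, 0], [-0.4, 0, 0], [-0.4, 0, 0], [-0.4, 0, 0]], "rotation": [[0.008, 0.02, 0], [0, -0.005, 0], [0, -0.005, 0], [0, -0.005, 0]]}}

```text
time: 7.45
ee_pos: [647.6, -4.2, 13.0]
eef_rot: [180.0, 1.3, 169.2]
ft_force: [-14.8, 7.2, 7.7]
opening: 30.1
```

```bash
python3 -c "
from w import *
st();discs()"
```

```text
t 7.45 [647.6  -4.2  13. ] [179.96   1.25 169.2 ] open 30.1
F u,v,z [-15.84   4.47   7.68]
disc [638.5  -5.4  38.3] rms 0.4 u,v [629.3 109. ]
disc [485.7 -75.6  37. ] rms 0.1 u,v [491.5  12.6]
tcp u,v [638.  111.8]
```

Request:
{"name": "step_arm", "arguments": {"grip": [3.2, 3.4, 3.4, 3.4, 3.4], "slide": [[0.7, 0, 0], [0.3, 0, 0], [0, 0, -2.5], [0, 0, -3.5], [0, 0, -1.5]], "rotation": [[0, 0, 0], [0, 0.015, 0], [0, 0, 0], [0, 0, 0], [0, 0, 0]]}}

```text
time: 8.12
ee_pos: [645.0, -1.7, 93.5]
eef_rot: [179.7, 1.3, 169.4]
ft_force: [0.0, -0.5, 0.1]
opening: 34.2
```

Request:
{"name": "step_arm", "arguments": {"grip": [3.4, 3.4, 3.4, 3.4, 3.4], "slide": [[3.0, -2.0, 0], [4.0, -2.6, 0], [4.0, -2.6, 0], [3.0, -2.0, 0], [0, 0, 0]], "rotation": [[0, 0, 0], [0, 0, 0], [0, 0, 0], [0, 0, 0], [0, 0, 0]]}}

```text
time: 8.75
ee_pos: [490.9, -67.8, 90.4]
eef_rot: [179.5, 1.9, 169.4]
ft_force: [1.0, -1.0, 0.2]
opening: 34.4
```

```bash
python3 -c "
from w import *
st([474,-76.5,14]);discs()"
```

```text
t 8.75 [490.9 -67.8  90.4] [179.49   1.94 169.38] open 34.4
F u,v,z [ 1.14 -0.79  0.21]
tool delta mm [ 17.6 -12.3  75.7]
disc [472.1 -76.8  39.3] rms 0.3 u,v [478.3   8.9]
disc [ 327.5 -137.3   37.7] rms 3.7 u,v [346.9 -76.4]
tcp u,v [495.2  21.1]
```

Request:
{"name": "step_arm", "arguments": {"grip": [3.4, 3.4, 3.4, 3.4], "slide": [[1.7, -1.2, 0], [0, 0, 1.0], [0, 0, 1.2], [0, 0, 0]], "rotation": [[0.009, 0.034, 0], [0, 0, 0], [0, 0, 0], [0, 0, 0]]}}

```text
time: 9.3
ee_pos: [475.6, -76.0, 65.9]
eef_rot: [-180.0, 0.0, 169.5]
ft_force: [-0.2, -1.0, 0.3]
opening: 33.5
```

```bash
python3 -c "
from w import *
st([473,-77,12]);discs()"
```

```text
t 9.3 [475.6 -76.   65.9] [-1.7998e+02  3.0000e-02  1.6948e+02] open 33.5
F u,v,z [-0.06 -1.04  0.29]
tool delta mm [ 2.3 -1.5 53.9]
disc [471.1 -82.7  35.5] rms 9.2 u,v [478.4   2.9]
disc [ 327.7 -137.9   37.7] rms 3.4 u,v [347.1 -77. ]
tcp u,v [481.5  10.4]
```

Request:
{"name": "step_arm", "arguments": {"grip": [3.4, 3.4, 3.4, 3.4, 3.2], "slide": [[0.2, -0.1, 0.8], [0, 0, 1.3], [0, 0, 1.3], [0, 0, 1.3], [0, 0, 0.4]], "rotation": [[0, 0, 0], [0, 0, 0], [0, 0, 0], [0, 0, 0], [0, 0, 0]]}}

```text
time: 9.98
ee_pos: [474.1, -76.3, 11.7]
eef_rot: [-180.0, 0.1, 169.5]
ft_force: [-0.2, 0.7, 0.2]
opening: 32.4
```

Request:
{"name": "step_arm", "arguments": {"grip": [3.0, 3.0, 3.0, 3.0], "slide": [[0, 0, 0], [-0.4, 0, 0], [-0.5, 0, 0], [-0.5, 0, 0]], "rotation": [[0, 0, 0], [0, 0, 0], [0, 0, 0], [0, 0, 0]]}}

```text
time: 10.48
ee_pos: [486.7, -79.2, 11.5]
eef_rot: [-179.9, -0.1, 169.5]
ft_force: [-2.0, -0.5, 0.6]
opening: 30.1
```

```bash
python3 -c "
from w import *
st([473,-77,12]);discs()"
```

```text
t 10.475 [486.7 -79.2  11.5] [-1.7993e+02 -1.3000e-01  1.6949e+02] open 30.1
F u,v,z [-1.89 -0.84  0.64]
tool delta mm [13.8 -0.3 -0.5]
disc [478.7 -81.2  38.2] rms 0.3 u,v [485.6   5.8]
disc [ 336.5 -138.5   34.1] rms 0.1 u,v [355.9 -76. ]
tcp u,v [493.1   9.2]
```

Request:
{"name": "step_arm", "arguments": {"grip": [3.0, 3.0, 3.0, 3.0, 3.0], "slide": [[-0.7, 0.03, 0], [-0.7, 0.03, 0], [-0.7, 0.03, 0], [-0.7, 0.03, 0], [-0.7, 0.03, 0]], "rotation": [[0, 0, 0], [0, 0, 0], [0, 0, 0], [0, 0, 0], [0, 0, 0]]}}

```text
time: 11.15
ee_pos: [523.7, -84.7, 11.4]
eef_rot: [-179.9, -0.2, 169.5]
ft_force: [-1.8, 0.9, 1.3]
opening: 30.3
```

Request:
{"name": "step_arm", "arguments": {"grip": [3.0, 3.0, 3.0, 3.0, 3.0], "slide": [[-0.7, 0.03, 0], [-0.7, 0.03, 0], [-0.7, 0.03, 0], [-0.7, 0.03, 0], [-0.7, 0.03, 0]], "rotation": [[0, 0, 0], [0, 0, 0], [0, 0, 0], [0, 0, 0], [0, 0, 0]]}}

```text
time: 11.78
ee_pos: [560.9, -90.0, 11.5]
eef_rot: [-179.9, -0.2, 169.5]
ft_force: [-2.1, 0.5, 1.0]
opening: 29.9
```

```bash
python3 -c "
from w import *
st([473,-77,12]);discs()"
```

```text
t 11.775 [560.9 -90.   11.5] [-1.799e+02 -1.700e-01  1.695e+02] open 29.9
F u,v,z [-2.15  0.14  0.99]
tool delta mm [88.8 -3.2 -0.3]
disc [552.9 -92.4  38. ] rms 0.3 u,v [560.6   8.1]
tcp u,v [568.1  11.8]
```

Request:
{"name": "step_arm", "arguments": {"grip": [3.0, 3.0, 3.0, 3.0, 3.0], "slide": [[-0.7, 0.03, 0], [-0.7, 0.03, 0], [-0.7, 0.03, 0], [-0.7, 0.03, 0], [-0.7, 0.03, 0]], "rotation": [[0, 0, 0], [0, 0, 0], [0, 0, 0], [0, 0, 0], [0, 0, 0]]}}

```text
time: 12.45
ee_pos: [599.0, -95.3, 11.4]
eef_rot: [-179.9, -0.1, 169.5]
ft_force: [-1.9, 0.6, 2.4]
opening: 30.1
```

Request:
{"name": "step_arm", "arguments": {"grip": [3.0, 3.0, 3.0, 3.0, 3.0], "slide": [[-0.6, 0.03, 0], [-0.5, 0.03, 0], [-0.3, 0.03, 0], [-0.3, 0.03, 0], [-0.3, 0.03, 0]], "rotation": [[0, 0, 0], [0, 0, 0], [0, 0, 0], [0, 0, 0], [0, 0, 0]]}}

```text
time: 13.08
ee_pos: [620.3, -97.7, 11.4]
eef_rot: [-179.9, -0.1, 169.5]
ft_force: [-3.1, 0.2, 1.7]
opening: 30.1
```

```bash
python3 -c "
from w import *
st([473,-77,12]);discs()"
```

```text
t 13.075 [620.3 -97.7  11.4] [-1.7989e+02 -1.2000e-01  1.6952e+02] open 30.1
F u,v,z [-3.06 -0.4   1.72]
tool delta mm [148.6  -6.4  -0.3]
disc [ 612.3 -100.1   38.1] rms 0.3 u,v [620.4  11.1]
tcp u,v [627.9  14.9]
```

Request:
{"name": "step_arm", "arguments": {"grip": [3.0, 3.0, 3.0, 3.0, 3.0], "slide": [[-0.3, 0, 0], [-0.3, 0, 0], [-0.3, 0, 0], [-0.3, 0, 0], [-0.3, 0, 0]], "rotation": [[0, 0, 0], [0, 0, 0], [0, 0, 0], [0, 0, 0], [0, 0, 0]]}}

```text
time: 13.75
ee_pos: [627.6, -99.3, 11.0]
eef_rot: [-179.8, -1.2, 169.4]
ft_force: [-9.8, 4.5, 6.0]
opening: 30.4
```

```bash
python3 -c "
from w import *
st([473,-77,12]);discs()"
```

```text
t 13.75 [627.6 -99.3  11. ] [-179.79   -1.18  169.41] open 30.4
F u,v,z [-10.43   2.71   5.99]
tool delta mm [156.   -6.5   2.2]
disc [ 620.5 -101.2   38.4] rms 0.4 u,v [628.7  11.5]
tcp u,v [635.3  14.6]
```

Request:
{"name": "step_arm", "arguments": {"grip": [3.2, 3.4, 3.4, 3.4, 3.4], "slide": [[0.7, 0, 0], [0.3, 0, 0], [0, 0, -2.5], [0, 0, -3.5], [0, 0, -1.5]], "rotation": [[0, -0.02, 0], [0, 0, 0], [0, 0, 0], [0, 0, 0], [0, 0, 0]]}}

```text
time: 14.42
ee_pos: [623.0, -97.1, 87.7]
eef_rot: [-179.9, 0.5, 169.5]
ft_force: [0.6, -0.6, -0.3]
opening: 34.0
```

Request:
{"name": "step_arm", "arguments": {"grip": [3.4, 3.4, 3.4, 3.4, 3.4], "slide": [[3.0, 4.0, 0], [3.6, 4.8, 0], [3.6, 4.8, 0], [3.0, 4.0, 0], [0, 0, 0]], "rotation": [[0, 0, 0], [0, 0, 0], [0, 0, 0], [0, 0, 0], [0, 0, 0]]}}

```text
time: 15.05
ee_pos: [527.8, 105.9, 86.0]
eef_rot: [179.9, 1.0, 169.4]
ft_force: [-0.1, 0.5, -0.0]
opening: 33.6
```

```bash
python3 -c "
from w import *
st([512,120,14]);discs()"
```

```text
t 15.05 [527.8 105.9  86. ] [179.92   0.95 169.38] open 33.6
F u,v,z [-0.17  0.53 -0.03]
tool delta mm [19.3 10.8 71.7]
disc [509.8 124.2  38.5] rms 0.4 u,v [479.4 213.4]
disc [345.   97.6  37.2] rms 1.0 u,v [322.  157.8]
disc [636.8  -1.4  42.1] rms 6.5 u,v [626.8 112.6]
tcp u,v [500.4 198.7]
```

Request:
{"name": "step_arm", "arguments": {"grip": [3.4, 3.4, 3.4, 3.4], "slide": [[2.0, 1.4, 0], [0, 0, 1.0], [0, 0, 1.0], [0, 0, 0]], "rotation": [[0, 0.017, 0], [0, 0, 0], [0, 0, 0], [0, 0, 0]]}}

```text
time: 15.6
ee_pos: [513.3, 119.7, 63.2]
eef_rot: [180.0, -0.0, 169.0]
ft_force: [1.2, 0.3, -0.4]
opening: 33.8
```

```bash
python3 -c "
from w import *
st([510,123.5,12]);discs()"
```

```text
t 15.6 [513.3 119.7  63.2] [ 1.7996e+02 -2.0000e-02  1.6901e+02] open 33.8
F u,v,z [ 1.11  0.48 -0.4 ]
tool delta mm [ 4.   3.1 51.2]
disc [509.4 124.9  38.5] rms 0.3 u,v [478.8 214.1]
disc [345.1  98.4  37. ] rms 1.0 u,v [322.  158.6]
disc [631.7   1.2  39.3] rms 1.1 u,v [621.4 114.3]
tcp u,v [483.7 209.7]
```

Request:
{"name": "step_arm", "arguments": {"grip": [3.4, 3.4, 3.4, 3.4, 3.2], "slide": [[0.4, 0.35, 0.6], [0, 0, 1.3], [0, 0, 1.3], [0, 0, 1.3], [0, 0, 0.4]], "rotation": [[0, 0, 0], [0, 0, 0], [0, 0, 0], [0, 0, 0], [0, 0, 0]]}}

```text
time: 16.27
ee_pos: [510.5, 123.8, 11.1]
eef_rot: [179.9, 0.0, 169.0]
ft_force: [0.2, 0.1, 0.5]
opening: 32.4
```

Request:
{"name": "step_arm", "arguments": {"grip": [3.0, 3.0, 3.0, 3.0, 3.0], "slide": [[0, 0, 0], [-0.4, 0, 0], [-0.5, 0, 0], [-0.7, 0, 0], [-0.7, 0, 0]], "rotation": [[0, 0, 0], [0, 0, 0], [0, 0, 0], [0, 0, 0], [0, 0, 0]]}}

```text
time: 16.9
ee_pos: [532.5, 118.8, 11.0]
eef_rot: [-180.0, -0.2, 169.0]
ft_force: [-2.6, -0.3, 0.4]
opening: 30.2
```

```bash
python3 -c "
from w import *
st([473,-77,12]);discs()"
```

```text
t 16.9 [532.5 118.8  11. ] [-1.7996e+02 -1.7000e-01  1.6896e+02] open 30.2
F u,v,z [-2.55 -0.75  0.4 ]
tool delta mm [  21.  -203.5   -0.8]
disc [525.2 119.5  37.4] rms 0.3 u,v [495.4 211.6]
disc [629.6   1.9  38. ] rms 0.6 u,v [619.2 114.5]
tcp u,v [502.8 212.2]
```

Request:
{"name": "step_arm", "arguments": {"grip": [3.0, 3.0, 3.0, 3.0, 3.0], "slide": [[-0.7, 0.03, 0], [-0.7, 0.03, 0], [-0.7, 0.03, 0], [-0.7, 0.03, 0], [-0.7, 0.03, 0]], "rotation": [[0, 0, 0], [0, 0, 0], [0, 0, 0], [0, 0, 0], [0, 0, 0]]}}

```text
time: 17.58
ee_pos: [570.1, 112.9, 11.0]
eef_rot: [-179.9, -0.2, 169.0]
ft_force: [-2.4, 0.7, 0.4]
opening: 30.0
```

Request:
{"name": "step_arm", "arguments": {"grip": [3.0, 3.0, 3.0, 3.0, 3.0], "slide": [[-0.7, 0.03, 0], [-0.7, 0.03, 0], [-0.7, 0.03, 0], [-0.7, 0.03, 0], [-0.7, 0.03, 0]], "rotation": [[0, 0, 0], [0, 0, 0], [0, 0, 0], [0, 0, 0], [0, 0, 0]]}}

```text
time: 18.2
ee_pos: [607.2, 107.2, 11.0]
eef_rot: [-179.9, -0.2, 169.0]
ft_force: [-2.5, 1.1, 1.8]
opening: 30.1
```

```bash
python3 -c "
from w import *
st([473,-77,12]);discs()"
```

```text
t 18.2 [607.2 107.2  11. ] [-1.7993e+02 -1.7000e-01  1.6896e+02] open 30.1
F u,v,z [-2.64  0.61  1.77]
tool delta mm [  96.5 -206.5   -0.5]
disc [599.8 107.5  37.3] rms 0.3 u,v [571.  213.2]
disc [643.8  22.7  39.6] rms 13.9 u,v [629.4 137.6]
tcp u,v [578.3 214.2]
```

Request:
{"name": "step_arm", "arguments": {"grip": [3.0, 3.0, 3.0, 3.0, 3.0], "slide": [[-0.7, 0.0, 0], [-0.7, 0.0, 0], [-0.7, 0.0, 0], [-0.7, 0.0, 0], [-0.6, 0.0, 0]], "rotation": [[0, 0, 0], [0, 0, 0], [0, 0, 0], [0, 0, 0], [0, 0, 0]]}}

```text
time: 18.88
ee_pos: [643.9, 100.3, 11.0]
eef_rot: [-179.9, -0.1, 169.0]
ft_force: [-2.9, 0.5, 1.3]
opening: 30.2
```

Request:
{"name": "step_arm", "arguments": {"grip": [3.0, 3.0, 3.0, 3.0, 3.0], "slide": [[-0.4, 0.0, 0], [-0.3, 0.0, 0], [-0.3, 0.0, 0], [-0.3, 0.0, 0], [-0.3, 0.0, 0]], "rotation": [[0, 0, 0], [0, 0, 0], [0, 0, 0], [0, 0, 0], [0, 0, 0]]}}

```text
time: 19.5
ee_pos: [660.5, 97.1, 11.0]
eef_rot: [-179.9, -0.1, 169.0]
ft_force: [-3.4, 0.4, 2.0]
opening: 29.9
```

```bash
python3 -c "
from w import *
st([473,-77,12]);discs()"
```

```text
t 19.5 [660.5  97.1  11. ] [-1.7994e+02 -1.2000e-01  1.6898e+02] open 29.9
F u,v,z [-3.38 -0.22  2.  ]
tool delta mm [ 150.8 -206.7   -0.5]
disc [653.1  97.3  37.4] rms 0.3 u,v [625.2 212.6]
disc [ 6.393e+02 -3.000e-01  3.850e+01] rms 8.0 u,v [629.1 114.2]
tcp u,v [632.6 213.7]
```

Request:
{"name": "step_arm", "arguments": {"grip": [3.0, 3.0, 3.0, 3.0, 3.0], "slide": [[-0.3, 0, 0], [-0.3, 0, 0], [-0.3, 0, 0], [-0.3, 0, 0], [-0.3, 0, 0]], "rotation": [[0, 0, 0], [0, 0, 0], [0, 0, 0], [0, 0, 0], [0, 0, 0]]}}

```text
time: 20.18
ee_pos: [664.7, 95.7, 10.6]
eef_rot: [-179.6, -1.4, 168.9]
ft_force: [-9.8, 4.3, 7.0]
opening: 30.3
```

```bash
python3 -c "
from w import *
st([473,-77,12]);discs()"
```

```text
t 20.175 [664.7  95.7  10.6] [-179.63   -1.45  168.88] open 30.3
F u,v,z [-10.46   2.51   6.95]
tool delta mm [ 154.8 -206.4    3.8]
disc [658.4  96.7  37.9] rms 0.4 u,v [630.5 213. ]
disc [639.3  -0.7  38.8] rms 6.6 u,v [629.2 113.7]
tcp u,v [636.9 213.1]
```

All three are at the bar. Drag was about 9.5 N for the middle base, against about 2 N and 2.5 N for the others, so the middle one has the sound sole. I go over it now to grasp.

Request:
{"name": "step_arm", "arguments": {"grip": [3.2, 3.4, 3.4, 3.4, 3.4], "slide": [[0.7, 0, 0], [0.3, 0, 0], [0, 0, -2.5], [0, 0, -3.5], [0, 0, -0.8]], "rotation": [[-0.005, -0.025, 0], [0, 0, 0], [0, 0, 0], [0, 0, 0], [0, 0, 0]]}}

```text
time: 20.85
ee_pos: [659.9, 98.2, 80.5]
eef_rot: [179.9, 0.5, 169.0]
ft_force: [0.9, -0.1, -0.3]
opening: 33.9
```

Request:
{"name": "step_arm", "arguments": {"grip": [3.4, 3.4, 3.4, 3.4, 3.4], "slide": [[0.1, -2.5, 0], [0.1, -3.5, 0], [0.1, -2.8, 0], [0, 0, 0], [0, 0, 0]], "rotation": [[0, 0, 0], [0, 0, 0], [0, 0, -0.01], [0, 0, 0], [0, 0, 0]]}}

```text
time: 21.48
ee_pos: [638.0, 6.1, 76.1]
eef_rot: [-180.0, 0.2, 169.4]
ft_force: [0.6, 0.1, 0.4]
opening: 34.0
```

```bash
python3 -c "
from w import *
st([638.5,-5,12]);discs()"
```

```text
t 21.475 [638.    6.1  76.1] [-180.      0.24  169.4 ] open 34.0
F u,v,z [0.59 0.18 0.37]
tool delta mm [ -2.3 -10.8  64.1]
disc [638.2  -4.1  38.6] rms 6.4 u,v [628.7 110.2]
disc [620.5 -97.3  39.3] rms 0.4 u,v [628.   15.3]
tcp u,v [626.7 120.2]
```

Request:
{"name": "step_arm", "arguments": {"grip": [3.4, 3.4, 3.4, 3.4, 3.4], "slide": [[-0.2, -0.9, 1.0], [0, 0, 1.5], [0, 0, 1.5], [0, 0, 1.5], [0, 0, 0.7]], "rotation": [[0, 0, 0], [0, 0, 0], [0, 0, 0], [0, 0, 0], [0, 0, 0]]}}

```text
time: 22.15
ee_pos: [638.0, -2.0, 8.1]
eef_rot: [-180.0, 0.1, 169.5]
ft_force: [-0.3, -0.1, 0.7]
opening: 34.1
```

```bash
python3 -c "
from w import *
st([638.3,-3,11]);discs()"
```

```text
t 22.15 [638.   -2.    8.1] [-1.7996e+02  1.0000e-01  1.6953e+02] open 34.1
F u,v,z [-0.28 -0.15  0.67]
tool delta mm [-0.5 -0.9 -2.9]
disc [638.2  -5.4  38.2] rms 0.5 u,v [629.  108.9]
disc [620.5 -97.4  39.2] rms 0.5 u,v [628.   15.2]
tcp u,v [628.1 112.2]
```

Request:
{"name": "step_arm", "arguments": {"grip": [2.5, 2.0, 1.4, 1.2, 1.2], "slide": [[0, -0.1, -0.2], [0, 0, 0], [0, 0, 0], [0, 0, 0], [0, 0, 0]], "rotation": [[0, 0, 0], [0, 0, 0], [0, 0, 0], [0, 0, 0], [0, 0, 0]]}}

```text
time: 22.82
ee_pos: [639.4, -2.9, 10.8]
eef_rot: [180.0, 0.3, 169.5]
ft_force: [2.2, -0.9, -2.6]
opening: 15.1
```

Request:
{"name": "step_arm", "arguments": {"grip": [1.2, 1.2, 1.2], "slide": [[0, 0, 0], [0, 0, -0.4], [0, 0, -0.5]], "rotation": [[0, 0, 0], [0, 0, 0], [0, 0, 0]]}}

```text
time: 23.2
ee_pos: [634.9, -3.1, 16.7]
eef_rot: [-179.9, -0.3, 169.4]
ft_force: [0.8, 0.2, -7.5]
opening: 15.0
```

```bash
python3 -c "
from w import *
st([638.3,-3,11]);discs()"
```

```text
t 23.2 [634.9  -3.1  16.7] [-179.91   -0.26  169.44] open 15.0
F u,v,z [ 0.77  0.37 -7.52]
tool delta mm [-3.3  0.7  5.6]
disc [633.9  -4.   39. ] rms 0.3 u,v [624.5 109.5]
disc [620.5 -97.4  39.2] rms 0.5 u,v [628.   15.2]
tcp u,v [625.3 110.6]
```

Request:
{"name": "step_arm", "arguments": {"grip": [1.2, 1.2, 1.2, 1.2, 1.2], "slide": [[0.2, 0, -1.5], [0.3, 0, -2.0], [0.3, 0, -2.5], [0.3, 0, -2.5], [1.0, 0, -2.0]], "rotation": [[0, 0, 0], [0, 0, 0], [0, 0, 0], [0, 0, -0.04], [0, 0, -0.05]]}}

```text
time: 23.88
ee_pos: [611.2, 0.2, 125.4]
eef_rot: [-179.9, -0.7, 174.7]
ft_force: [0.3, 0.5, -8.5]
opening: 14.9
```

```bash
python3 -c "
from w import *
st([494,-215,130])"
```

```text
t 23.875 [6.112e+02 2.000e-01 1.254e+02] [-179.88   -0.66  174.69] open 14.9
F u,v,z [ 0.23  0.58 -8.49]
tool delta mm [  96.8 -225.2   -3. ]
```

Request:
{"name": "step_arm", "arguments": {"grip": [1.2, 1.2, 1.2, 1.2, 1.2], "slide": [[1.3, -2.0, 0], [1.8, -3.2, 0], [2.0, -3.6, -0.2], [1.8, -3.6, -0.2], [1.3, -3.0, 0]], "rotation": [[0, 0, 0], [0, 0, 0], [0, 0, 0], [0, 0, 0], [0, 0, 0]]}}

```text
time: 24.5
ee_pos: [508.4, -149.2, 132.8]
eef_rot: [-180.0, -0.7, 174.7]
ft_force: [1.3, -0.1, -7.2]
opening: 15.1
```

Request:
{"name": "step_arm", "arguments": {"grip": [1.2, 1.2, 1.2], "slide": [[0.6, -1.8, 0], [0, 0, 0], [0, 0, 0]], "rotation": [[0, 0, 0], [0, 0, 0], [0, 0, 0]]}}

```text
time: 24.88
ee_pos: [497.2, -169.2, 132.8]
eef_rot: [180.0, -0.8, 174.4]
ft_force: [-0.5, 0.8, -8.4]
opening: 15.0
```

```bash
python3 - <<'E'
from w import *
s=st([494,-322,110]);im=robot.get_image("wrist");C=wcam(im,s)
f=im['frame'].copy()
for cx,cy in[(-80,-75),(80,-75),(80,75),(-80,75)]:
    a=np.radians(-5);q=np.array([494+cx*np.cos(a)-cy*np.sin(a),-322+cx*np.sin(a)+cy*np.cos(a),48+cx*np.tan(.279)])
    u,v=proj(im,q,C);print(np.round(q),round(u),round(v));cv2.circle(f,(int(u),int(v)),4,(0,0,255),1)
cv2.imwrite('pics/lid.png',f)
E
```

```text
t 24.875 [ 497.2 -169.2  132.8] [179.96  -0.76 174.44] open 15.0
F u,v,z [-0.62  0.65 -8.4 ]
tool delta mm [ -11.9 -152.5   22.5]
[ 408. -390.   25.] 375 -119
[ 567. -404.   71.] 116 -170
[ 580. -254.   71.] 145 105
[ 421. -240.   25.] 364 105
```

View pics/lid.png

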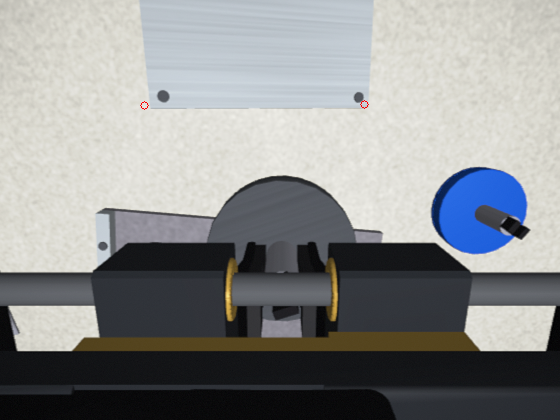

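The wrist view shows the near lid corners at (150,108) and (369,107), 5 px right of my prediction. That puts the lid centre at about (490,-320). Next I tilt the base and move over.

Request:
{"name": "step_arm", "arguments": {"grip": [1.2, 1.2, 1.2, 1.2], "slide": [[0, -2.0, 0], [0, -3.0, 0], [0, 0, 0], [0, 0, 0]], "rotation": [[0, -0.14, 0], [0, -0.15, 0], [0, 0, 0], [0, 0, 0]]}}

```text
time: 25.42
ee_pos: [492.6, -216.8, 131.3]
eef_rot: [180.0, 15.9, 174.8]
ft_force: [0.7, 0.2, -7.2]
opening: 15.2
```

```bash
cat >> w.py <<'E'
def lidgo(h,c=(490,-320,48)):
    a=np.radians(-5);n=np.array([-np.sin(.279)*np.cos(a),-np.sin(.279)*np.sin(a),np.cos(.279)])
    s=st(np.array(c)+n*(2.8+h))
    Rt=R.from_euler('xyz',s["eef_rot"],degrees=True).as_matrix()
    y=np.array([-np.sin(a),np.cos(a),0]);z=-n;x=np.cross(y,z)
    W=np.c_[x,y,z];print('rotvec to goal (tool)',np.round(R.from_matrix(Rt.T@W).as_rotvec(),3))
    print('height over lid',round(float((s["ee_pos"]-np.array(c))@n-2.8),1))
E
python3 -c "
from w import *
lidgo(45)"
```

```text
t 25.425 [ 492.6 -216.8  131.3] [179.97  15.95 174.79] open 15.2
F u,v,z [ 0.65  0.29 -7.18]
tool delta mm [  16.5 -103.1   34.1]
rotvec to goal (tool) [-0.    -0.001 -0.003]
height over lid 79.0
```

Request:
{"name": "step_arm", "arguments": {"grip": [1.2, 1.2, 1.2, 1.2, 1.2], "slide": [[0.4, -2.0, 0.5], [0.4, -3.0, 0.8], [0.4, -3.0, 1.0], [0.3, -1.8, 0.8], [0, 0, 0]], "rotation": [[0, 0, 0], [0, 0, 0], [0, 0, 0], [0, 0, 0], [0, 0, 0]]}}

```text
time: 26.05
ee_pos: [483.4, -313.1, 96.1]
eef_rot: [180.0, 15.7, 175.4]
ft_force: [-0.3, 1.0, -7.9]
opening: 15.3
```

```bash
python3 -c "
from w import *
lidgo(10)"
```

```text
t 26.05 [ 483.4 -313.1   96.1] [179.95  15.7  175.43] open 15.3
F u,v,z [-0.48  0.9  -7.89]
tool delta mm [ 6.2 -6.4 35.4]
rotvec to goal (tool) [ 0.003 -0.005  0.007]
height over lid 45.4
```

Request:
{"name": "step_arm", "arguments": {"grip": [1.2, 1.2, 1.2, 1.2, 1.2], "slide": [[0.4, -0.5, 1.0], [0.2, -0.1, 1.0], [0, 0, 0.8], [0, 0, 0.4], [0, 0, 0]], "rotation": [[0.003, -0.005, 0.007], [0, 0, 0], [0, 0, 0], [0, 0, 0], [0, 0, 0]]}}

```text
time: 26.68
ee_pos: [487.8, -317.3, 61.2]
eef_rot: [180.0, 15.9, 175.2]
ft_force: [-0.5, 0.3, -7.3]
opening: 15.0
```

```bash
python3 -c "
from w import *
lidgo(3)"
```

```text
t 26.675 [ 487.8 -317.3   61.2] [179.99  15.92 175.24] open 15.0
F u,v,z [-0.58  0.18 -7.31]
tool delta mm [ 1.3 -2.5  7.6]
rotvec to goal (tool) [ 0.001 -0.001  0.004]
height over lid 10.6
```

Now slow descent with force checks.

Request:
{"name": "step_arm", "arguments": {"grip": [1.2, 1.2, 1.2], "slide": [[0, -0.2, 0.3], [0, 0, 0.2], [0, 0, 0.1]], "rotation": [[0, 0, 0], [0, 0, 0], [0, 0, 0]]}}

```text
time: 27.05
ee_pos: [490.0, -319.8, 56.1]
eef_rot: [-180.0, 16.0, 175.3]
ft_force: [-0.3, 0.2, -8.5]
opening: 15.1
```

Request:
{"name": "step_arm", "arguments": {"grip": [1.2, 1.2, 1.2], "slide": [[0, 0, 0.15], [0, 0, 0.1], [0, 0, 0.1]], "rotation": [[0, 0, 0], [0, 0, 0], [0, 0, 0]]}}

```text
time: 27.42
ee_pos: [491.1, -320.0, 52.8]
eef_rot: [-180.0, 16.1, 175.3]
ft_force: [-0.0, -0.4, -7.2]
opening: 15.2
```

```bash
python3 -c "
from w import *
lidgo(0)"
```

```text
t 27.425 [ 491.1 -320.    52.8] [-179.95   16.06  175.27] open 15.2
F u,v,z [ 0.02 -0.37 -7.15]
tool delta mm [ 2.4 -0.1  1.5]
rotvec to goal (tool) [0.    0.001 0.004]
height over lid 1.5
```

Request:
{"name": "step_arm", "arguments": {"grip": [1.2, 1.2, 1.2], "slide": [[0.1, 0, 0.12], [0, 0, 0.1], [0, 0, 0]], "rotation": [[0, 0, 0], [0, 0, 0], [0, 0, 0]]}}

```text
time: 27.8
ee_pos: [491.1, -320.7, 51.4]
eef_rot: [-179.9, 16.1, 175.3]
ft_force: [-0.3, 1.5, -5.9]
opening: 15.1
```

```bash
python3 -c "
from w import *
lidgo(0)"
```

```text
t 27.8 [ 491.1 -320.7   51.4] [-179.89   16.14  175.3 ] open 15.1
F u,v,z [-0.57  1.44 -5.9 ]
tool delta mm [2.  0.6 0.2]
rotvec to goal (tool) [-0.001  0.003  0.005]
height over lid 0.2
```

Contact is starting (Fz -5.9, height about 0). I press on a bit further.

Request:
{"name": "step_arm", "arguments": {"grip": [1.2, 1.2, 1.2], "slide": [[0, 0, 0.1], [0, 0, 0.1], [0, 0, 0.1]], "rotation": [[0, 0, 0], [0, 0, 0], [0, 0, 0]]}}

```text
time: 28.18
ee_pos: [491.1, -321.3, 50.8]
eef_rot: [-179.8, 16.1, 175.3]
ft_force: [-6.0, 2.7, 4.0]
opening: 15.4
```

```bash
python3 -c "
from w import *
lidgo(0)"
```

```text
t 28.175 [ 491.1 -321.3   50.8] [-179.84   16.15  175.34] open 15.4
F u,v,z [-6.38  1.6   4.03]
tool delta mm [ 1.9  1.2 -0.4]
rotvec to goal (tool) [-0.001  0.003  0.006]
height over lid -0.4
```

Firmly seated, with about 12 N on the lid. I release.

Request:
{"name": "step_arm", "arguments": {"grip": [1.2, 1.7, 2.2, 2.8, 3.2], "slide": [[0, 0, -0.03], [0, 0, 0], [0, 0, 0], [0, 0, 0], [0, 0, 0]], "rotation": [[0, 0, 0], [0, 0, 0], [0, 0, 0], [0, 0, 0], [0, 0, 0]]}}

```text
time: 28.8
ee_pos: [496.3, -323.1, 54.8]
eef_rot: [-179.6, 16.8, 175.5]
ft_force: [0.1, -0.1, 0.5]
opening: 29.6
```

```bash
python3 -c "
from w import *
lidgo(0)
C=(490,-320,48)
im,s=discs()"
```

```text
t 28.8 [ 496.3 -323.1   54.8] [-179.57   16.82  175.49] open 29.6
F u,v,z [ 0.13 -0.1   0.51]
tool delta mm [8.2 2.6 1.7]
rotvec to goal (tool) [-0.005  0.015  0.008]
height over lid 1.9
tcp u,v [ 546.2 -229. ]
```

Request:
{"name": "step_arm", "arguments": {"grip": [3.4, 3.4, 3.4, 3.4, 3.4], "slide": [[0.3, 0, -0.3], [0.1, 0, -1.0], [0, 0, -2.0], [0, 0, -3.0], [0, 0, -3.0]], "rotation": [[0, 0, 0], [0, 0, 0], [0, 0, 0], [0, 0, 0], [0, 0, 0]]}}

```text
time: 29.48
ee_pos: [463.9, -319.7, 145.1]
eef_rot: [-179.6, 16.7, 175.5]
ft_force: [0.4, 0.7, -0.2]
opening: 34.0
```

Request:
{"name": "step_arm", "arguments": {"grip": [3.4, 3.4, 3.4, 3.4], "slide": [[0, 0, -3.0], [0, 3.0, -2.0], [0, 2.0, 0], [0, 0, 0]], "rotation": [[0, 0, 0], [0, 0, 0], [0, 0, 0], [0, 0, 0]]}}

```text
time: 29.98
ee_pos: [453.3, -268.5, 201.0]
eef_rot: [-179.4, 17.3, 175.5]
ft_force: [0.3, 0.2, 0.5]
opening: 33.5
```

```bash
python3 - <<'E'
from w import *
lidgo(0)
a=robot.get_image("side");f=a["frame"];b=robot.get_image("scene")["frame"]
print('lid centre px',proj(a,[490,-320,48]))
cv2.imwrite('pics/fin.png',np.hstack([cv2.resize(f[150:400,180:380],(480,600)),cv2.resize(b[110:320,110:380],(320,600))]))
E
```

```text
t 29.975 [ 453.3 -268.5  201. ] [-179.35   17.34  175.47] open 33.5
F u,v,z [0.27 0.26 0.55]
tool delta mm [  6.7 -46.7 155.9]
rotvec to goal (tool) [-0.009  0.024  0.008]
height over lid 155.6
lid centre px (np.float64(254.2926799521989), np.float64(327.6221687223685))
```

View pics/fin.png

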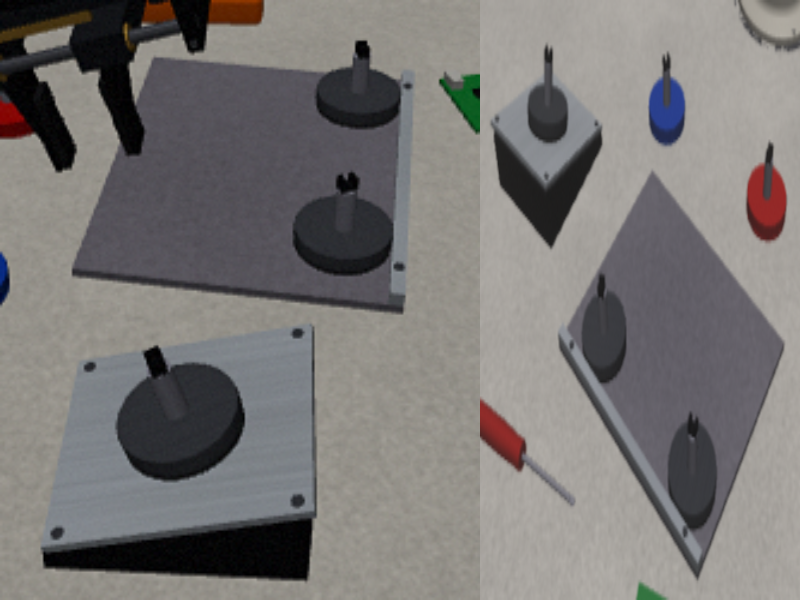

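The final view shows the base flat on the middle of the lid, with its sole at about (255,327) in the side picture, right on the lid centre. The other two are against the bar. Before handing in I check that it isn't creeping.

```bash
python3 -c "
from w import *
cv2.imwrite('a.png',robot.get_image('side')['frame'])"
```

Request:
{"name": "step_arm", "arguments": {"grip": [3.4, 3.4, 3.4, 3.4, 3.4], "slide": [[0, 0, 0], [0, 0, 0], [0, 0, 0], [0, 0, 0], [0, 0, 0]], "rotation": [[0, 0, 0], [0, 0, 0], [0, 0, 0], [0, 0, 0], [0, 0, 0]]}}

```text
time: 30.75
ee_pos: [453.2, -271.1, 198.9]
eef_rot: [-179.4, 17.1, 175.2]
ft_force: [0.3, 0.0, 0.3]
opening: 33.8
```

```bash
python3 - <<'E'
from w import *
g=robot.get_image('side')['frame'];a=cv2.imread('a.png')
for n,(x0,y0,x1,y1) in dict(lid=(225,290,285,352),bars=(300,165,350,265)).items():
    A,B=[cv2.cvtColor(k[y0:y1,x0:x1],6).astype(np.float32) for k in(a,g)]
    print(n,cv2.phaseCorrelate(A,B),np.abs(A-B).mean())
E
python3 -c "
from station import robot
print(robot.sign_off())"
```

```text
lid ((0.01091508461469104, 0.04338658754031144), 0.9881917975842953) 1.9803764
bars ((0.002610342365080953, -0.039670063485388596), 0.9936053176879883) 1.9468
the job is handed in; nothing more can be done
None
```

I slid all three bases up against the stop bar, put the middle one on the console lid, and handed the job in at about 31 s; no verdict was reported.

**Drag:** the middle base dragged with about 9.5 N, the other two with about 2 N (right) and 2.5 N (left). So I took the middle one as the one with the sound sole.
- The worn ones read above the stated 0.3–1.5 N. I did not find out why; sensor offset or friction at the fingers could explain it.
- The middle base's high readings were taken with about 7 N of downward load. They dropped to about 3.3 N once that load was gone, so its own drag is less certain, but it was still clearly the highest.

**Placing:** I carried the middle base over, tilted it by 16° and set it down with about 12 N on the lid.

**Last checks:**
- **Lid:** the base lies flat and near the middle of the lid; I judge it within about 10 mm by eye.
- **Stop bar:** the other two stand against the bar in the last pictures. Each showed a clear rise in pushing force (about 10 N) when it reached it.
- **At rest:** over about 0.7 s before hand-in, picture shifts were below 0.05 pixel, so nothing was creeping.
- **Bystanders:** I steered clear of the meter, circuit board and screwdriver but did not measure their positions again.

**Disagreement:** the fingertips seen by the cameras are about 30 mm shorter than the stated 8 mm ahead of the TCP would put them. Lowering the fingers without feeling contact agreed with the pictures, so I set heights by the pictures.

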